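# Clamp the ring mandrel in the ratchet bench clamp

### The job

Lift the steel ring mandrel off its wooden rest and lay it in the bench clamp, thick handle between the jaws and taper over the far saddle. Then turn the ratchet knob clockwise until you feel the jaw bite on the handle, give it two more clicks and no more, and let go so that the pawl holds the mandrel clamped. Do not overtighten the jaw, and leave the mallet, handpiece and tin where they are.

Things in the scene. Friction and masses are not known exactly. Their poses are not given: they have to be found in the camera images.
- clamp: Bench clamp, fixed, green bed 226 x 112 x 16 mm, 92 mm high at the knob. Origin on the bench under the jaws' middle. y: the line the mandrel lies along, +y to the far saddle; x: +x to the knob. At y = -18 to +18 mm stands the fixed steel rear jaw (top z = 78 mm), its upright face at x = -16 mm.
- near_saddle (a point): Middle of the flat top of the near saddle, at (0, -35, 42.5) mm of the clamp: 12 mm long in y, 56 mm wide in x between upturned ends 13 mm high. Axes as clamp.
- far_saddle (a point): The same for the far saddle at (0, 95, 43.3) mm, on a tongue of the bed; the taper lies on it. Between it and the jaws there is free room for fingers above the bed.
- lay_point (a point): Point of the clamp at (1, 57.5, 55) mm: bring the mandrel's origin here, its y axis along the clamp's y; it then rests on both saddles with the butt end at y = -50 mm (anything from -95 to -38 mm is good). Here both jaws are at least 4 mm clear of the handle. Axes as clamp.
- mandrel: Ring mandrel of dark steel, 260 mm long, about 0.6 kg: plain round handle 25 mm in diameter and 120 mm long, then a taper from 25 down to 13 mm. Origin on the axis at the centre of mass (grip here, on the handle), 107.5 mm from the butt end; y axis along the axis to the thin end. It starts level on the rest, axis 45 mm above the bench.
- mandrel_butt (a point): Centre of the mandrel's flat thick (butt) end. Axes as mandrel.
- rest: Wooden rest of the mandrel, fixed, base 70 x 190 x 8 mm; origin under its middle, y axis along the mandrel. Two notched uprights, 12 mm thick and 60 mm wide, at y = -75 and +60 mm, tops at 48 and 50 mm.
- wheel: Steel ratchet wheel of the clamp, 72 mm across, top at z = 50 mm, 16 saw teeth (22.5 degrees each), and the black bar knob on it: 46 mm long (x axis), 14 mm thick (y axis), z = 58 to 92 mm. Origin on the bench on its vertical turning axis, at (117, 0) mm of the clamp. Clockwise from above closes the jaw, 10 mm per rad, 3.9 mm per tooth; the pawl blocks it the other way.
- knob_grip (a point): Point on the knob's axis 80 mm above the bench where the TCP grips the bar across its thickness. Axes as wheel. Unloaded, turning takes 0.02 to 0.1 N m: it rises as the pawl climbs a tooth and drops sharply at the click; each newton at the jaw adds 0.01 N m. Let go, the wheel runs back on to the last tooth clicked.
- jaw: Sliding jaw's carriage, driven along the clamp's -x by the knob; origin at the clamp's origin when fully open. It carries a sprung plunger with a steel foot (24 mm wide, 34 mm high) on an adjusting screw: fully open the foot's face is somewhere at x = 20 to 38 mm of the clamp, as the last user left it, not measured; so the bite comes 8 to 29 mm from the start.
- foot_line (a point): Where the foot bites: point of the clamp at (0, 0, 55) mm, between the jaws. The foot first rolls the handle to the rear jaw (under 5 N), bites at about 8 N, then gains 8 N per tooth (20 N per rad). Two clicks after the bite it presses with 16 to 25 N; a third click is too tight, and over 34 N marks the handle. Axes as clamp.
- pawl: Steel pawl, 42 mm from pivot to nose, with a thumb tail, on a post at (156, 42) mm of the clamp beside the wheel; origin on the bench under its pivot. A light spring (1 to 2 N) holds its nose in the teeth; turned anticlockwise from above by 0.15 rad it frees the wheel.
- mallet: Mallet lying on the bench, 215 mm long, 90 mm head; leave alone.
- handpiece: White handpiece of a rotary tool, 165 mm long, 25 mm thick; leave alone.
- tin: Small aluminium tin, 52 mm across, 32 mm high; leave alone.

How it is judged:
By the outcome, as a careful person would: the job done as asked, in the order asked, and still so for the second after the job is handed in, with the robot touching nothing.
It also fails if it takes over 72 s, if anything falls off the work surface, if the arm or the gripper's body presses on something with over 40 N, if the wrist force passes 120 N, or if a joint passes its speed limit or range.

### The arm

A 6-joint arm with a two-finger parallel gripper is mounted at the origin on the work surface. World frame = base frame: x ahead of the robot, y to its left, z up, the work surface at z = 0. Lengths are in mm, angles in degrees, forces in N, time in s.
With the tool pointing down it reaches from about 300 to 850 mm from the base axis. Payload 5.4 kg.
Tool frame: the origin (TCP) lies between the finger pads, 19 mm behind the fingertips; this is the grasp point; z points along the fingers, y is the line along which they close (so a half turn about z gives the same grasp; the last joint's range is limited). The gripper opens to 85 mm and grips with 20 to 120 N. Pads are 22 mm wide; open, the fingers measure 114 mm over their backs; the gripper's body (76 mm by 85 mm) begins 54 mm behind the grasp point. The pads swing forward as they close: fully open they stand 13 mm farther back than shut.
Start: joints at [-81.767, 9.076, 91.501, -0, 79.423, -12.038], TCP at [199.193, -539.378, 249.999] pointing down, gripper open.
Joint ranges: [-166.64, 166.64], [-54.1, 131.32], [10.49, 154.53], [-73.88, 253.88], [9.74, 151.15], [-171.62, 171.62]. Speed limits (degrees/s): [147.25, 147.25, 180, 180, 180, 180].

### API

Orientations are given as a 3x3 rotation matrix whose columns are the frame's x, y, z axes.
In Python, from bench import env gives the robot as it stands.
- The arm moves only by the tool move_arm, never from a script. Its argument "motion" is one flat list of numbers, 7 for each row, row after row: the turn, a rotation vector about the world's x, y, z in rad, then the shift along the world's x, y, z in mm, then the closure, from 0 (fully open) to 1 (shut). A call has 1 to 10 rows; each row shifts and turns the commanded pose from where the row before left it; what a row does not reach is not made up. A row lasts 1/10 s, in which the tool goes at most 50 mm and 8.59 degrees, less where a joint would pass 70% of its speed; a pose out of reach is approached as far as the arm can. A call is refused whole if a number of a shift passes 50 or a number of a turn 0.15, either way. A call with a gripper value outside its range is refused whole. The fingers move at their own pace and stop on an object; the grip force is fixed at half the most. Time passes only in rows, so rows that do not move let the fingers close. It gives the time, the measured TCP pose, the force, the opening and the grip force at its end, in the units of the state.
- env.observe(): the state, without advancing time (a new reading comes with each control period).
- env.grab_frame(name): name is "side" or "top"; returns a dict with "img" (420x560x3 uint8, red, green, blue), "z_map" (420x560 float32, mm along the optical axis (not along the pixel's ray), 0 where there is no reading), "camera_matrix" (3x3 intrinsics, pixels), "distortion" ([k1, k2, p1, p2, k3] as OpenCV has them; the pictures are not rectified), "pose" (4x4, takes a point from camera to world coordinates). Camera axes: x right, y down, z forward; pixel columns grow to the right and rows downward; lengths in mm; the calibration is good to about 2 mm. A picture is of the moment at which its call begins.
- env.hand_in(): hands the job in; it is judged then, once.
The state is a dict: "time_s": time; "q": joint angles; "qd": joint speeds; "effort": joint torques, N m; "tcp_pos": TCP position; "tool_rot": TCP orientation; "ft_force": force on the tool from outside, world axes, zero at the start; "ft_torque": the same for the moment, N m; "width": finger opening in mm; "gripper_force": force on a finger pad.
Only numpy, scipy, OpenCV 4.12 (cv2) and the standard library are available. Lean on these libraries where they do the work, as an engineer would, in place of code of your own. Each camera call takes 0.05 s, during which the arm holds its last target. There are 200 camera calls.

## Working session

There is one attempt and no reset: what is moved stays moved. The work goes in short steps, Python scripts to look and compute and a tool call to move; the robot and the scene stay as the last step left them, time stands still between calls to the robot, and variables do not carry over. Pictures are saved under pics/ and viewed, at most 10 in all, crops included, and the job is handed in when it is done.

Besides the shell and the picture viewer there is one more tool, called as name(argument=value, ...) on one line, values as JSON. move_arm: Moves the arm, as the interface text tells. Its arguments: {"type":"object","properties":{"motion":{"type":"array"}},"required":["motion"]}

```bash
ls; mkdir -p pics
cat > h.py <<'E'
import numpy as np, cv2
from bench import env
def grab(n,save=None):
    f=env.grab_frame(n)
    if save: cv2.imwrite('pics/'+save,f['img'][:,:,::-1])
    return f
def rays(f,px):
    p=cv2.undistortPoints(np.array(px,float).reshape(-1,1,2),np.array(f['camera_matrix']),np.array(f['distortion'])).reshape(-1,2)
    d=np.c_[p,np.ones(len(p))]; return d
def plane(f,px,z):
    T=np.array(f['pose']); d=rays(f,px)@T[:3,:3].T; o=T[:3,3]
    return o+d*((z-o[2])/d[:,2])[:,None]
def cloud(f):
    h,w=f['z_map'].shape; u,v=np.meshgrid(np.arange(w),np.arange(h))
    d=rays(f,np.stack([u,v],-1).reshape(-1,2)); T=np.array(f['pose'])
    P=(d*f['z_map'].reshape(-1,1))@T[:3,:3].T+T[:3,3]
    P[f['z_map'].ravel()==0]=np.nan
    return P.reshape(h,w,3)
E
python3 - <<'E'
from h import *
for n in('top','side'):
    f=grab(n,n+'0.png'); print(n,np.round(f['pose'],2).tolist(),np.round(f['camera_matrix'],1).tolist(),f['distortion'])
    np.savez(n+'0.npz',**f)
print(env.observe())
E
```

```text
pics
top [[0.03, -0.99, 0.16, 412.78], [-1.0, -0.02, 0.02, -57.42], [-0.02, -0.16, -0.99, 1127.39], [0.0, 0.0, 0.0, 1.0]] [[399.1, 0.0, 282.2], [0.0, 399.1, 213.5], [0.0, 0.0, 1.0]] [0.02889538 0.         0.         0.         0.        ]
side [[-1.0, -0.02, 0.03, 542.43], [-0.04, 0.73, -0.68, 653.16], [-0.01, -0.68, -0.73, 828.74], [0.0, 0.0, 0.0, 1.0]] [[459.0, 0.0, 281.4], [0.0, 459.0, 213.0], [0.0, 0.0, 1.0]] [-0.01152179  0.          0.          0.          0.        ]
{'time_s': 0.1, 'q': array([-8.17670587e+01,  9.10911538e+00,  9.15648470e+01,  9.66930733e-04,
        7.94245704e+01, -1.20404787e+01]), 'qd': array([-0.02077857, -0.06521051, -0.20749947,  0.02389508, -0.14859888,
       -0.02346604]), 'effort': array([-2.31030381e-04, -3.96991360e+01, -3.32338035e+01, -2.09342234e-04,
        4.15447546e-03,  1.57060566e-05]), 'tcp_pos': array([ 199.12246007, -538.87330416,  249.11556875]), 'tool_rot': array([[ 9.38050901e-01,  3.46497407e-01, -2.29841993e-04],
       [ 3.46497281e-01, -9.38049428e-01,  1.70437286e-03],
       [ 3.74957627e-04, -1.67842812e-03, -9.99998521e-01]]), 'ft_force': array([-0.20825781, -0.12272794,  0.05412302]), 'ft_torque': array([-0.03686561, -0.01223085, -0.00403446]), 'gripper_force': 0.0, 'width': 85.15838928348401}
```

View pics/top0.png

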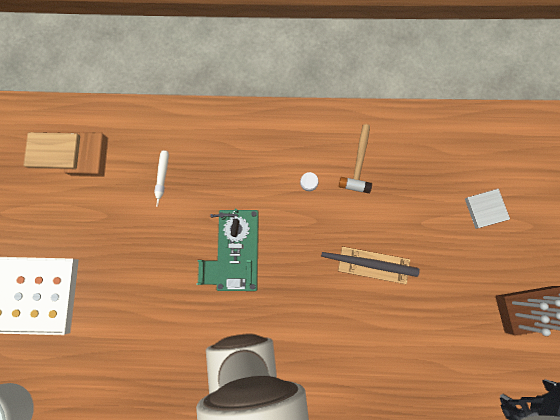

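View pics/side0.png

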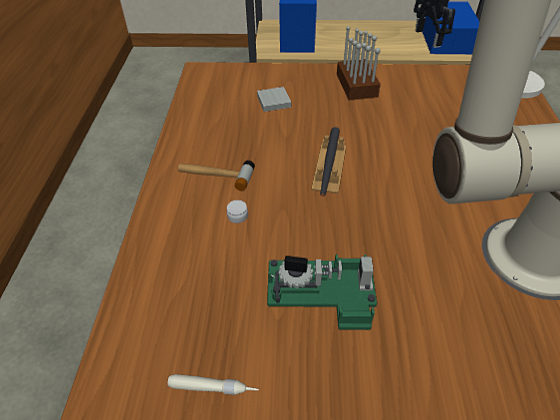

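Top view: the clamp is at about (235,250), knob up (world +x) and far saddle left (+y). The mandrel runs from its thin end (321,254) to the butt (418,272). The side view shows the same layout.

Run:
```python
from h import *
F={n:dict(np.load(n+'0.npz')) for n in('top','side')}
t=F['top'];s=F['side']
a=cv2.resize(t['img'][195:305,185:270],None,fx=5,fy=5,interpolation=cv2.INTER_CUBIC)
b=cv2.resize(s['img'][240:340,255:390],None,fx=2.8,fy=5.5,interpolation=cv2.INTER_CUBIC)
c=np.zeros((550,425+378,3),np.uint8);c[:,:425]=a;c[:,425:]=b
cv2.imwrite('pics/crop.png',c[:,:800,::-1])
for n,box in(('top',(240,285,310,430)),('side',(120,200,310,350))):
    f=F[n];r0,r1,c0,c1=box
    im=f['img'].astype(int);m=np.zeros(im.shape[:2],np.uint8)
    m[r0:r1,c0:c1]=(im[r0:r1,c0:c1].max(2)<85)&(np.ptp(im[r0:r1,c0:c1],axis=2)<25)
    k,l,st,_=cv2.connectedComponentsWithStats(m);i=1+st[1:,4].argmax();v,u=np.where(l==i)
    P=plane(f,np.c_[u,v],45)[:,:2];mu=P.mean(0);w,V=np.linalg.eigh(np.cov(P.T));d=V[:,1]*np.sign(V[1,1])
    q=(P-mu)@d; e=(P-mu)@[-d[1],d[0]]
    print(n,'mandrel',st[i],d,np.degrees(np.arctan2(-d[0],d[1])),mu+d*q.min(),mu+d*q.max(),np.ptp(q))
    for lo in range(0,260,26):
        k=(q-q.min()>=lo)&(q-q.min()<lo+26); print(lo,e[k].min().round(1),e[k].max().round(1),end=' | ')
    print()
    C=cloud(f); print('z top', np.nanpercentile(C[l==i][:,2],[5,50,95]))
    hsv=cv2.cvtColor(f['img'],cv2.COLOR_RGB2HSV);g=cv2.inRange(hsv,(60,80,30),(95,255,200))
    k,l,st,_=cv2.connectedComponentsWithStats(g);print([x.tolist() for x in st if x[4]>100])
# top green, bed edges at z=16
f=t;hsv=cv2.cvtColor(f['img'],cv2.COLOR_RGB2HSV);g=cv2.inRange(hsv,(60,80,30),(95,255,200))
C=cloud(f)
v,u=np.where(g>0);k=(u>180)&(u<280)&(v>190)&(v<310);P=plane(f,np.c_[u[k],v[k]],16);z=C[v[k],u[k],2];print('z',np.percentile(z,[5,50,95]))
P=P[abs(z-16)<5]
hull=cv2.convexHull(P[:,:2].astype(np.float32));ap=cv2.approxPolyDP(hull,6,True);print(ap.reshape(-1,2))
# knob: points height 85-100
for n in F:
    C=cloud(F[n]);z=C[...,2];roi=(C[...,0]>300)&(C[...,0]<650)&(C[...,1]>-60)&(C[...,1]<180)
    for lo,hi in((86,97),(72,84),(46,54)):
        Q=C[roi&(z>lo)&(z<hi)]
        if len(Q)>4:
            r=cv2.minAreaRect(Q[:,:2].astype(np.float32));print(n,lo,len(Q),Q.mean(0).round(1),r)
```

```text
top mandrel [321 255  97  22 199] [0.17758682 0.98410514] -10.229230479257405 [ 428.98873722 -392.96114715] [ 474.90370107 -138.52136859] 258.54938564261306
0 -4.1 1.7 | 26 -3.4 2.5 | 52 -3.2 3.3 | 78 -3.3 3.5 | 104 -3.2 3.8 | 130 -3.5 3.4 | 156 -5.9 3.1 | 182 -2.9 2.2 | 208 -2.7 1.9 | 234 -2.4 1.2 | 
z top [46.44360668 51.72729442 56.614776  ]
[[0, 0, 560, 420, 232784], [204, 209, 54, 82, 2308]]
side mandrel [320 127  20  68 536] [0.15912073 0.98725913] -9.15586387628029 [ 435.68320089 -410.54524786] [ 479.3106616  -139.86015675] 274.1783614277547
0 -10.7 11.8 | 26 -11.8 12.1 | 52 -11.7 11.4 | 78 -12.1 12.1 | 104 -11.5 11.9 | 130 -12.0 11.3 | 156 -10.3 10.4 | 182 -9.3 9.8 | 208 -8.7 8.5 | 234 -7.7 7.3 | 
z top [46.52736543 53.2930975  57.68671978]
[[0, 0, 560, 420, 231455], [267, 255, 110, 75, 3622]]
z [nan nan nan]
[[600.2801   43.99535]
 [594.8097  148.71635]
 [453.31476 180.01839]
 [393.2695  179.1236 ]
 [375.45255 139.53506]
 [380.99603  35.4462 ]]
top 86 92 [541.5  92.2  92.1] ((541.5870361328125, 93.12857818603516), (14.260831832885742, 44.30949401855469), 82.99288940429688)
top 72 148 [414.7  89.3  78. ] ((470.72161865234375, 91.35737609863281), (164.06893920898438, 34.77012252807617), 1.5321049690246582)
top 46 398 [542.5  98.3  50.2] ((493.5277099609375, 117.91726684570312), (203.4671173095703, 129.49136352539062), 2.5504305362701416)
side 86 154 [540.5  95.7  90.8] ((540.6591796875, 94.73749542236328), (15.152663230895996, 45.074031829833984), 83.0671615600586)
side 72 289 [442.2  93.7  77.9] ((472.0810546875, 101.53964233398438), (176.93435668945312, 39.7563591003418), 9.168915748596191)
side 46 585 [537.5 109.   50.5] ((490.3135986328125, 92.03192901611328), (210.89102172851562, 89.29570007324219), 17.185571670532227)
```

View pics/crop.png

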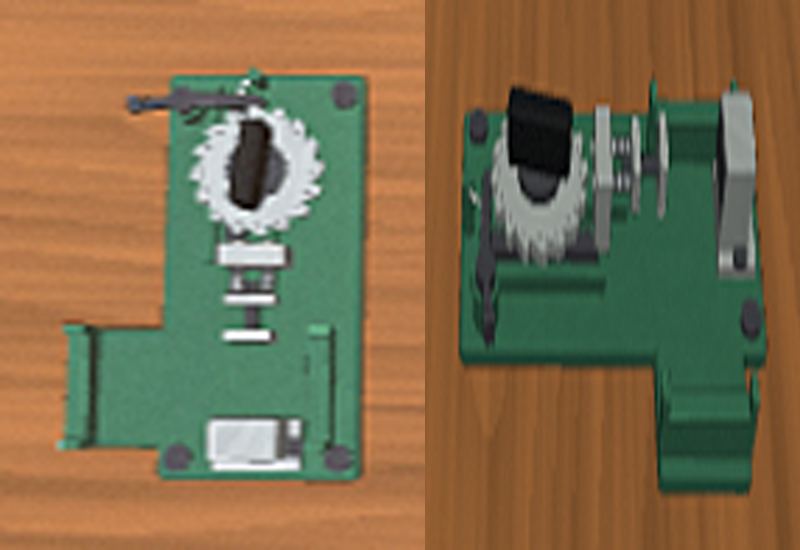

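Crop: the knob bar is nearly along the clamp's x, the jaw carriage is open, and both green saddles are visible. I'll refine the clamp pose now.

Run:
```python
from h import *
F={n:dict(np.load(n+'0.npz')) for n in('top','side')}
for n in F:
    f=F[n];C=cloud(f);x,y,z=C[...,0],C[...,1],C[...,2]
    hsv=cv2.cvtColor(f['img'],cv2.COLOR_RGB2HSV);g=cv2.inRange(hsv,(60,80,30),(95,255,200))>0
    B=C[g&(z>10)&(z<22)&(x>360)&(x<620)&(y>20)&(y<160)]
    print(n,'bed z',np.median(B[:,2]).round(1))
    # -y long edge: min y in x bins ; +x end, -x end
    def edge(a,b,lo,hi,fn):
        pts=[]
        for c in np.arange(lo,hi,8):
            k=abs(B[:,a]-c)<4
            if k.sum()>3: pts.append((c,fn(B[k,b])))
        p=np.array(pts);q=np.polyfit(p[:,0],p[:,1],1);r=p[:,1]-np.polyval(q,p[:,0]);k=abs(r)<2.5;q=np.polyfit(p[k,0],p[k,1],1)
        return np.degrees(np.arctan(q[0])).round(2),np.polyval(q,(lo+hi)/2).round(1),k.sum(),r[k].std().round(1)
    print('y-min edge',edge(0,1,390,590,np.min),'+y edge',edge(0,1,475,590,np.max),'xmax',edge(1,0,50,140,np.max),'xmin',edge(1,0,50,130,np.min))
    for nm,k in(('rearjaw top',(z>74)&(z<82)&(x>360)&(x<430)&(y>50)&(y<130)),('carr',(z>60)&(z<84)&(x>440)&(x<505)&(y>50)&(y<130)),('farsad ends',(z>46)&(z<62)&(x>360)&(x<480)&(y>150)&(y<215)),('farsad top',(z>40)&(z<46)&(x>360)&(x<480)&(y>160)&(y<215)),('nearsad',(z>38)&(z<62)&(x>370)&(x<480)&(y>30)&(y<65))):
        Q=C[k]
        if len(Q)>3: print(nm,len(Q),'min',Q.min(0).round(1),'max',Q.max(0).round(1),'mean',Q.mean(0).round(1),cv2.minAreaRect(Q[:,:2].astype(np.float32)))
    # mandrel cloud
    m=(z>42)&(z<64)&(x>410)&(x<495)&(y<-120)&(y>-410)&(f['img'].max(2)<90)
    Q=C[m];mu=Q[:,:2].mean(0);w,V=np.linalg.eigh(np.cov(Q[:,:2].T));d=V[:,1]*np.sign(V[1,1]);q=(Q[:,:2]-mu)@d
    print('mandrel',len(Q),np.degrees(np.arctan2(-d[0],d[1])),(mu+d*q.min()).round(1),(mu+d*q.max()).round(1),np.ptp(q))
    # top ridge
```

```text
top bed z 16.7
y-min edge (np.float64(1.48), np.float64(38.9), np.int64(25), np.float64(0.8)) +y edge (np.float64(-0.83), np.float64(145.8), np.int64(7), np.float64(1.3)) xmax (np.float64(-1.4), np.float64(599.4), np.int64(12), np.float64(0.2)) xmin (np.float64(-1.58), np.float64(376.7), np.int64(10), np.float64(0.1))
rearjaw top 118 min [388.3  71.9  74.6] max [409.6 106.8  82. ] mean [398.9  89.1  78.4] ((398.9525146484375, 89.43741607666016), (20.478498458862305, 34.770877838134766), 1.5485692024230957)
carr 120 min [450.3  75.4  60.4] max [501.8 108.1  75.4] mean [481.8  91.3  67.7] ((476.1042785644531, 91.1651840209961), (51.09291458129883, 32.610931396484375), 1.502558708190918)
farsad ends 34 min [390.9 177.6  46. ] max [454.3 190.5  60.2] mean [422.3 183.2  52.9] ((422.52435302734375, 184.27362060546875), (63.342018127441406, 11.245915412902832), 1.9249746799468994)
farsad top 81 min [393.6 178.7  40.2] max [454.8 190.6  45.9] mean [422.3 184.7  43.8] ((424.1579895019531, 184.67405700683594), (61.2252311706543, 11.411971092224121), 0.5730704665184021)
nearsad 107 min [394.3  48.4  38.2] max [457.6  61.8  58.8] mean [426.7  54.9  45.4] ((426.0488586425781, 54.739524841308594), (63.17542266845703, 11.93513298034668), 1.976615309715271)
mandrel 596 -9.18606521519188 [ 438.6 -391.6] [ 479.5 -139.1] 255.75097153719852
side bed z 17.1Traceback (most recent call last):
  File "<stdin>", line 16, in <module>
  File "<stdin>", line 14, in edge
    raise TypeError("expected non-empty vector for x")
TypeError: expected non-empty vector for x
```

Clamp origin is about (425,89.6) with yaw 1.55°, and the saddles, rear jaw and knob agree with it. The mandrel origin is about (455.5,-287) with yaw -9.2°. I'm moving above it.

move_arm(motion=[0,0,0.1056,25.6,25.2,-12,0,0,0,0.1056,25.6,25.2,-12,0,0,0,0.1056,25.6,25.2,-12,0,0,0,0.1056,25.6,25.2,-12,0,0,0,0.1056,25.6,25.2,-12,0,0,0,0.1056,25.6,25.2,-12,0,0,0,0.1056,25.6,25.2,-12,0,0,0,0.1056,25.6,25.2,-12,0,0,0,0.1056,25.6,25.2,-12,0,0,0,0.1056,25.6,25.2,-12,0])

```text
time_s: 1.1
tcp_pos: [455.8, -285.9, 129.2]
tool_rot: [[0.156, 0.988, -0.0], [0.988, -0.156, 0.0], [0.0, -0.001, -1.0]]
ft_force: [0.7, -0.4, 0.5]
width: 85.3
gripper_force: 0.0
```

Run:
```python
from h import *
s=env.observe();print(s['time_s'],s['tcp_pos'],s['tool_rot'],s['q'],s['ft_force'])
f=grab('side','side1.png');i=f['img'][60:260,240:440];cv2.imwrite('pics/s1.png',cv2.resize(i,None,fx=3,fy=3)[:,:,::-1])
# side check of clamp
C=cloud(f);x,y,z=C[...,0],C[...,1],C[...,2]
for nm,k in(('rear',(z>74)&(z<82)&(x>370)&(x<415)&(y>60)&(y<125)),('far',(z>40)&(z<46)&(x>380)&(x<465)&(y>165)&(y<205))):
    Q=C[k];print(nm,len(Q),Q.min(0),Q.max(0),cv2.minAreaRect(Q[:,:2].astype(np.float32)))
```

```text
1.1 [ 455.84532536 -285.94835784  129.1583262 ] [[ 1.56031137e-01  9.87752016e-01 -4.89560491e-04]
 [ 9.87752071e-01 -1.56030925e-01  4.44497388e-04]
 [ 3.62666615e-04 -5.52919821e-04 -9.99999781e-01]] [-4.49733108e+01  1.09784531e+01  1.03790268e+02 -1.99064561e-03
  6.52691228e+01 -3.59958789e+01] [ 0.70840531 -0.3837321   0.46133218]
rear 172 [385.71468203  70.28006985  74.09247135] [408.98670718 107.87578456  81.95155795] ((397.7224426269531, 89.13058471679688), (22.769344329833984, 37.59190368652344), 2.316721200942993)
far 168 [389.8315849  179.44396401  40.01116785] [454.95067417 192.76374421  45.91865668] ((422.4307556152344, 185.57603454589844), (64.93699645996094, 13.07913589477539), 1.4225810766220093)
```

View pics/s1.png

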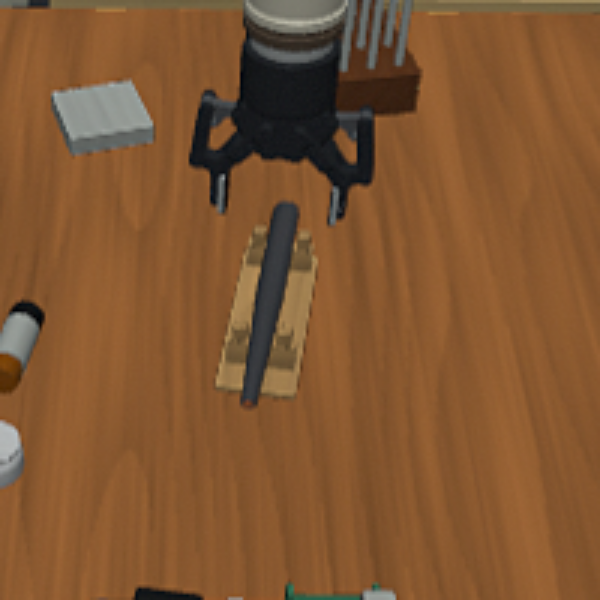

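Picture: the open gripper stands above the handle at about (285,215), with the fingers straddling it. I'm going down to grip.

move_arm(motion=[0,0,0,0,-1,-20,0,0,0,0,0,0,-20,0,0,0,0,0,0,-20,0,0,0,0,0,0,-15,0,0,0,0,0,0,-10,0,0,0,0,0,0,0,1,0,0,0,0,0,0,1,0,0,0,0,0,0,1,0,0,0,0,0,0,1,0,0,0,0,0,0,1])

```text
time_s: 2.15
tcp_pos: [456.0, -289.1, 46.1]
tool_rot: [[0.16, 0.987, 0.002], [0.987, -0.16, -0.002], [-0.001, 0.002, -1.0]]
ft_force: [0.2, -0.2, 2.8]
width: 23.1
gripper_force: 58.8
```

move_arm(motion=[0,0,0,0,0,0,1,0,0,0,0,0,0,1,0,0,0,0,0,0,1])

```text
time_s: 2.45
tcp_pos: [456.0, -289.1, 46.1]
tool_rot: [[0.16, 0.987, 0.002], [0.987, -0.16, -0.002], [-0.001, 0.002, -1.0]]
ft_force: [0.9, 0.9, 5.7]
width: 23.4
gripper_force: 59.0
```

move_arm(motion=[0,0,0,0,0,5,1,0,0,0,0,0,10,1,0,0,0,0,0,15,1,0,0,0,0,0,20,1,0,0,0,0,0,20,1,0,0,0,0,0,15,1,0,0,0,0,0,5,1,0,0,0,0,0,0,1,0,0,0,0,0,0,1])

```text
time_s: 3.35
tcp_pos: [454.6, -287.8, 134.1]
tool_rot: [[0.16, 0.987, -0.001], [0.987, -0.16, 0.001], [0.001, -0.001, -1.0]]
ft_force: [0.1, 0.7, -3.9]
width: 23.2
gripper_force: 59.3
```

Run:
```python
from h import *
s=env.observe();print(s['time_s'],s['tcp_pos'],s['tool_rot'].round(3).tolist(),s['ft_force'],s['ft_torque'])
for n in('side','top'):
    f=grab(n);C=cloud(f);x,y,z=C[...,0],C[...,1],C[...,2]
    m=(z>105)&(z<165)&(x>400)&(x<520)&(y<-110)&(y>-420)&(f['img'].max(2)<90)
    Q=C[m];t=s['tcp_pos'];R=s['tool_rot'];L=(Q-t)@R;k=(abs(L[:,1])<20)&(abs(L[:,0])>45)
    L=L[k]
    print(n,len(L),L[:,0].min(),L[:,0].max())
    for lo in range(-120,160,20):
        b=(L[:,0]>lo)&(L[:,0]<lo+20)
        if b.sum()>3: print(lo,b.sum(),(L[b,1].min()/2+L[b,1].max()/2).round(1),'ztop',(-np.percentile(L[b,2],3)).round(1))
```

```text
3.35 [ 454.64827935 -287.83948563  134.09813994] [[0.16, 0.987, -0.001], [0.987, -0.16, 0.001], [0.001, -0.001, -1.0]] [ 0.09922767  0.6654615  -3.8901917 ] [ 0.06617212 -0.01144733 -0.00776869]
side 252 -57.81161487804101 153.50974117307095
-60 19 3.6 ztop 12.3
40 41 0.5 ztop 10.5
60 43 0.3 ztop 9.9
80 47 0.3 ztop 8.7
100 36 0.4 ztop 7.8
120 40 0.5 ztop 7.1
140 26 0.8 ztop 5.8
top 276 45.06003379531048 151.25661963670973
40 49 0.6 ztop 11.5
60 59 0.6 ztop 9.9
80 56 0.7 ztop 9.5
100 47 0.7 ztop 9.6
120 42 1.1 ztop 8.9
140 23 0.5 ztop 6.0
```

The mandrel is held level, with the TCP at its origin (tip at +152.5 mm). I'm carrying it above the clamp.

move_arm(motion=[0,0,0.01,-1,15,0,1,0,0,0.0125,-2,25,0,1,0,0,0.0125,-2,30,0,1,0,0,0.0125,-2,30,0,1,0,0,0.0125,-2,30,0,1,0,0,0.0125,-2,30,0,1,0,0,0.0125,-2,30,0,1,0,0,0.0125,-2,30,0,1,0,0,0.0125,-2,30,0,1,0,0,0.0125,-2,30,0,1])

```text
time_s: 4.45
tcp_pos: [435.1, -6.4, 134.5]
tool_rot: [[0.038, 0.999, -0.001], [0.999, -0.038, 0.001], [0.001, -0.001, -1.0]]
ft_force: [0.6, 0.3, -6.2]
width: 23.1
gripper_force: 59.3
```

move_arm(motion=[0,0,0.0125,-2,30,0,1,0,0,0.0125,-2,30,0,1,0,0,0.0125,-2,30,0,1,0,0,0.0125,-2,30,0,1,0,0,0.0125,-2,25,0,1,0,0,0.0151,-2,10.7,0,1,0,0,0,0,0,-10,1,0,0,0,0,0,-20,1,0,0,0,0,0,-10,1,0,0,0,0,0,0,1])

```text
time_s: 5.45
tcp_pos: [422.3, 146.5, 92.8]
tool_rot: [[-0.038, 0.999, -0.005], [0.999, 0.038, -0.001], [-0.0, -0.005, -1.0]]
ft_force: [-0.7, -0.2, -5.0]
width: 23.0
gripper_force: 59.4
```

Run:
```python
from h import *
s=env.observe();print(s['time_s'],s['tcp_pos'],s['tool_rot'].round(4).tolist(),s['ft_force'],s['q'])
f=grab('side','side2.png');i=f['img'][180:380,220:440];cv2.imwrite('pics/s2.png',cv2.resize(i,None,fx=3,fy=3,interpolation=cv2.INTER_CUBIC)[:,:,::-1])
```

```text
5.45 [422.2503924  146.48294636  92.79220168] [[-0.0381, 0.9993, -0.0051], [0.9993, 0.0381, -0.0006], [-0.0004, -0.0051, -1.0]] [-0.65349811 -0.22152907 -4.95087948] [ 3.58197778e+00  1.29583604e+00  1.19145118e+02 -1.94089243e-02
  5.98528875e+01  1.40604716e+00]
```

View pics/s2.png

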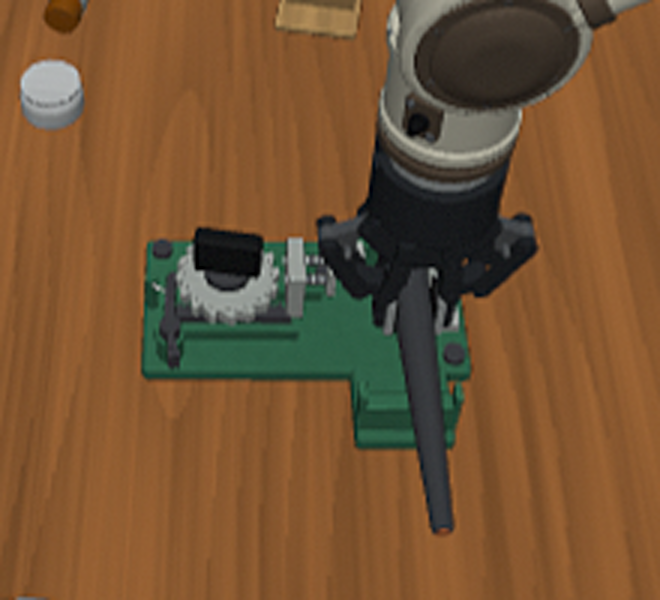

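Picture: the mandrel hangs over the saddles, handle towards the jaws and taper over the far saddle (tip at about (440,525)). The yaw is about 0.6° too much, so I'll correct that and check.

move_arm(motion=[0,0,-0.011,1,0.5,-5,1,0,0,0,0,0,-5,1,0,0,0,0,0,0,1,0,0,0,0,0,0,1])

```text
time_s: 5.9
tcp_pos: [425.2, 147.8, 85.1]
tool_rot: [[-0.028, 1.0, 0.0], [1.0, 0.028, -0.0], [-0.0, 0.0, -1.0]]
ft_force: [-0.8, 0.1, -4.4]
width: 22.8
gripper_force: 59.5
```

Run:
```python
from h import *
s=env.observe();print(s['time_s'],s['tcp_pos'],s['tool_rot'].round(4).tolist(),s['ft_force'])
for n in('side','top'):
    f=grab(n);C=cloud(f);x,y,z=C[...,0],C[...,1],C[...,2]
    m=(z>65)&(z<110)&(x>370)&(x<480)&(y>180)&(y<320)&(f['img'].max(2)<95)
    Q=C[m]
    for lo in range(180,320,20):
        b=(Q[:,1]>lo)&(Q[:,1]<=lo+20)
        if b.sum()>3: print(n,lo,b.sum(),Q[b,:2].mean(0).round(1),(Q[b,0].min()/2+Q[b,0].max()/2).round(1),'ztop',np.percentile(Q[b,2],95).round(1))
    if len(Q): print('tip y',Q[:,1].max())
s=env.observe();print(s['time_s'],s['tcp_pos'])
```

```text
5.9 [425.24405989 147.79675229  85.06422464] [[-0.0281, 0.9996, 0.0001], [0.9996, 0.0281, -0.0], [-0.0, 0.0001, -1.0]] [-0.75303435  0.13145586 -4.41556779]
side 180 119 [425.4 189.7] 424.8 ztop 96.6
side 200 115 [424.8 210. ] 423.4 ztop 95.9
side 220 107 [423.9 230.2] 423.4 ztop 95.3
side 240 99 [423.8 249.9] 422.9 ztop 94.4
side 260 94 [422.8 269.5] 422.2 ztop 93.0
side 280 93 [422.2 289.7] 421.9 ztop 92.0
tip y 299.2845641784392
6.0 [425.4584229  147.85348888  85.28416447]
```

move_arm(motion=[0,0,0,-0.8,0,-5,1,0,0,0,0,0,-10,1,0,0,0,0,0,-8,1,0,0,0,0,0,-3,1,0,0,0,0,0,-1,1,0,0,0,0,0,0,1])

```text
time_s: 6.6
tcp_pos: [424.4, 147.8, 57.8]
tool_rot: [[-0.028, 1.0, -0.0], [1.0, 0.028, -0.0], [-0.0, -0.0, -1.0]]
ft_force: [0.1, -1.5, -5.8]
width: 23.2
gripper_force: 59.5
```

move_arm(motion=[0,0,0,0,0,-1,1,0,0,0,0,0,-1,1,0,0,0,0,0,0,1])

```text
time_s: 6.9
tcp_pos: [424.8, 147.9, 56.5]
tool_rot: [[-0.028, 1.0, 0.001], [1.0, 0.028, 0.0], [0.0, 0.001, -1.0]]
ft_force: [-0.5, -0.1, -2.3]
width: 23.3
gripper_force: 60.1
```

move_arm(motion=[0,0,0,0,0,-1,1,0,0,0,0,0,0,1,0,0,0,0,0,0,1])

```text
time_s: 7.2
tcp_pos: [424.9, 147.9, 56.3]
tool_rot: [[-0.028, 1.0, 0.0], [1.0, 0.028, -0.0], [-0.0, 0.0, -1.0]]
ft_force: [-5.1, -0.7, 8.3]
width: 23.3
gripper_force: 61.1
```

Run:
```python
from h import *
f=grab('side');i=f['img'][180:380,220:440];cv2.imwrite('pics/s3.png',cv2.resize(i,None,fx=3,fy=3,interpolation=cv2.INTER_CUBIC)[:,:,::-1])
s=env.observe();print(s['tcp_pos'],s['ft_force'],s['ft_torque'])
```

```text
[424.92139186 147.8895826   56.26498539] [-4.72619877 -0.70594504  7.52314599] [-0.09624621  0.79999926 -0.03571007]
```

View pics/s3.png

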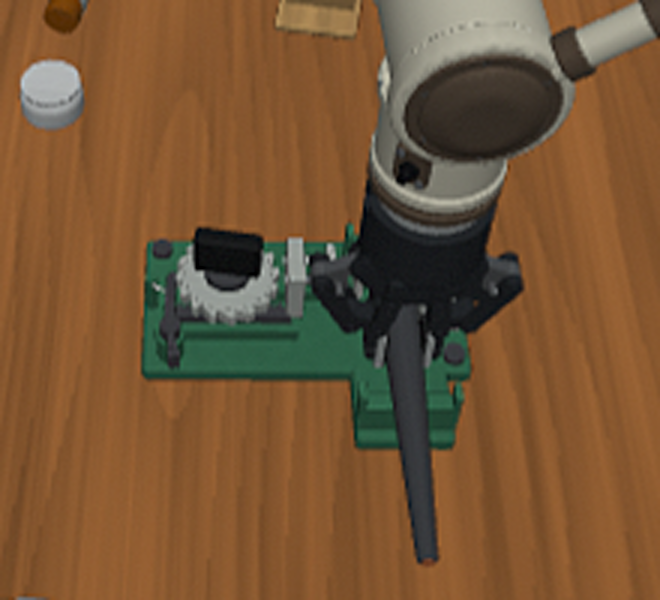

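Picture: the mandrel rests on both saddles, tip at about (427,560), and the force shows contact. I'm releasing it.

move_arm(motion=[0,0,0,0,0,0.5,0.8,0,0,0,0,0,0,0.6,0,0,0,0,0,0,0.4,0,0,0,0,0,0,0.4,0,0,0,0,0,0,0.4,0,0,0,0,0,0,0.4])

```text
time_s: 7.85
tcp_pos: [424.5, 147.8, 55.5]
tool_rot: [[-0.028, 1.0, 0.0], [1.0, 0.028, 0.0], [0.0, 0.0, -1.0]]
ft_force: [0.3, 0.4, -0.1]
width: 51.3
gripper_force: 0.0
```

move_arm(motion=[0,0,0,0,0,5,0.4,0,0,0,0,0,10,0.4,0,0,0,0,0,20,0.4,0,0,0,0,0,25,0.4,0,0,0,0,0,20,0.4,0,0,0,0,0,10,0.4])

```text
time_s: 8.45
tcp_pos: [425.8, 148.0, 148.3]
tool_rot: [[-0.028, 1.0, 0.004], [1.0, 0.028, 0.0], [0.0, 0.004, -1.0]]
ft_force: [-0.1, -0.0, -0.1]
width: 51.0
gripper_force: 0.0
```

Run:
```python
from h import *
s=env.observe();print(s['time_s'],s['tcp_pos'],s['tool_rot'].round(3).tolist(),s['ft_force'],s['q'])
f=grab('side');np.savez('side3.npz',**f);C=cloud(f);x,y,z=C[...,0],C[...,1],C[...,2]
m=(z>40)&(z<75)&(x>370)&(x<480)&(y>40)&(y<320)&(f['img'].max(2)<95)
Q=C[m]
for lo in range(40,320,20):
    b=(Q[:,1]>lo)&(Q[:,1]<=lo+20)
    if b.sum()>3: print(lo,b.sum(),(Q[b,0].min()/2+Q[b,0].max()/2).round(1),'ztop',np.percentile(Q[b,2],95).round(1))
print('tip',Q[:,1].max())
for lo,hi in((86,95),):
    k=C[(z>lo)&(z<hi)&(x>510)&(x<575)&(y>60)&(y<130)];print(len(k),cv2.minAreaRect(k[:,:2].astype(np.float32)))
```

```text
8.45 [425.79832244 147.96011424 148.32905527] [[-0.028, 1.0, 0.004], [1.0, 0.028, 0.0], [0.0, 0.004, -1.0]] [-0.08456549 -0.01397866 -0.05330959] [ 3.73549542e+00 -3.76103534e+00  1.16900193e+02  1.04184004e-03
  6.66055985e+01  2.12076051e+00]
40 19 425.2 ztop 66.7
60 77 431.9 ztop 70.8
80 160 443.9 ztop 70.7
100 133 432.6 ztop 70.1
120 109 425.6 ztop 69.6
140 109 425.0 ztop 69.4
160 122 422.8 ztop 68.3
180 190 422.1 ztop 67.9
200 103 423.7 ztop 67.2
220 110 422.9 ztop 65.8
240 93 422.7 ztop 64.8
260 91 422.0 ztop 64.3
280 86 421.5 ztop 63.5
tip 299.44103345821213
150 ((540.67724609375, 94.17786407470703), (16.953699111938477, 44.95539855957031), 82.43622589111328)
```

The mandrel lies well: axis level, tip at 299. Now the knob, at about (541.4,93.5) with the bar at -7°.

move_arm(motion=[0,0,0.142,11.7,-5.4,0,0.5,0,0,0.142,11.7,-5.4,0,0.6,0,0,0.142,11.7,-5.4,0,0.6,0,0,0.142,11.7,-5.4,0,0.6,0,0,0.142,11.7,-5.4,0,0.6,0,0,0.142,11.7,-5.4,0,0.6,0,0,0.142,11.7,-5.4,0,0.6,0,0,0.142,11.7,-5.4,0,0.6,0,0,0.142,11.7,-5.4,0,0.6,0,0,0.142,11.7,-5.7,0,0.6])

```text
time_s: 9.5
tcp_pos: [541.3, 93.3, 144.5]
tool_rot: [[-0.993, 0.117, -0.002], [0.117, 0.993, 0.0], [0.002, -0.0, -1.0]]
ft_force: [-0.0, 0.5, 0.2]
width: 34.5
gripper_force: 0.0
```

move_arm(motion=[0,0,0,0,0,-10,0.6,0,0,0,0,0,-15,0.6,0,0,0,0,0,-5,0.6,0,0,0,0,0,0,0.6,0,0,0,0,0,0,0.6])

```text
time_s: 10.0
tcp_pos: [540.9, 93.8, 115.2]
tool_rot: [[-0.992, 0.123, -0.001], [0.123, 0.992, 0.0], [0.001, -0.0, -1.0]]
ft_force: [-0.4, 0.2, -0.2]
width: 33.9
gripper_force: 0.0
```

Run:
```python
from h import *
s=env.observe();print(s['time_s'],s['tcp_pos'],s['tool_rot'].round(3).tolist(),s['q'],s['width'])
f=grab('side');i=f['img'][180:380,220:440];cv2.imwrite('pics/s4.png',cv2.resize(i,None,fx=3,fy=3,interpolation=cv2.INTER_CUBIC)[:,:,::-1])
```

```text
10.0 [540.9082354   93.78851991 115.19224164] [[-0.992, 0.123, -0.001], [0.123, 0.992, 0.0], [0.001, -0.0, -1.0]] [-2.77916201e+00  1.35963260e+01  1.02478046e+02  1.10350747e-03
  6.39664053e+01 -8.57238334e+01] 33.92631799788676
```

View pics/s4.png

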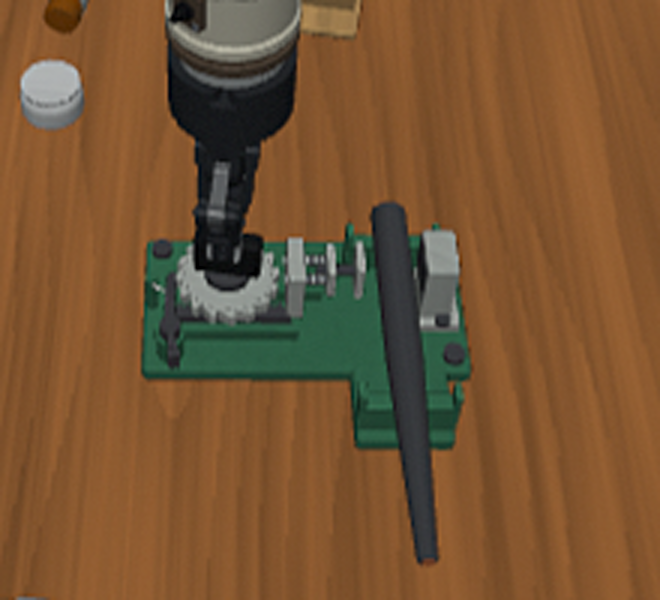

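Picture: the fingers straddle the knob at about (230,245), and the mandrel lies on its saddles beside the open jaw. I'm going down and gripping.

move_arm(motion=[0,0,0,0,0,-10,0.6,0,0,0,0,0,-15,0.6,0,0,0,0,0,-10,0.6,0,0,0,0,0,0,0.6,0,0,0,0,0,0,0.75,0,0,0,0,0,0,0.85,0,0,0,0,0,0,1,0,0,0,0,0,0,1,0,0,0,0,0,0,1])

```text
time_s: 10.95
tcp_pos: [541.6, 93.1, 80.7]
tool_rot: [[-0.992, 0.122, 0.0], [0.122, 0.992, -0.001], [-0.0, -0.001, -1.0]]
ft_force: [-0.2, -4.1, -1.1]
width: 13.1
gripper_force: 58.6
```

```bash
cat > st.py <<'E'
from h import *
s=env.observe();R=s['tool_rot'];a=np.degrees(np.arctan2(R[1,1],R[0,1]))
print(f"t{s['time_s']:.2f} ang{a:.2f} tz{s['ft_torque'][2]:.3f} F{s['ft_force'].round(1)} T{s['ft_torque'].round(2)} e6 {s['effort'][5]:.3f} w{s['width']:.1f} p{s['tcp_pos'].round(1)}")
E
python3 st.py; python3 st.py
```

```text
t10.95 ang82.97 tz0.026 F[-0.2 -4.1 -1.1] T[-0.51  0.03  0.03] e6 0.037 w13.1 p[541.6  93.1  80.7]
t10.95 ang82.97 tz0.026 F[-0.2 -4.1 -1.1] T[-0.51  0.03  0.03] e6 0.037 w13.1 p[541.6  93.1  80.7]
```

move_arm(motion=[0,0,-0.0654,0,-0.5,0,1,0,0,0,0,0,0,1])

```text
time_s: 11.15
tcp_pos: [541.6, 93.0, 80.7]
tool_rot: [[-0.982, 0.188, 0.0], [0.188, 0.982, 0.0], [-0.0, 0.0, -1.0]]
ft_force: [0.0, -2.4, 0.1]
width: 12.9
gripper_force: 58.6
```

```bash
python3 st.py
```

```text
t11.15 ang79.19 tz-0.043 F[ 0.  -2.4  0.1] T[-0.3   0.04 -0.04] e6 0.361 w12.9 p[541.6  93.   80.7]
```

move_arm(motion=[0,0,-0.0654,0,0,0,1,0,0,0,0,0,0,1])

```text
time_s: 11.35
tcp_pos: [541.5, 93.0, 80.7]
tool_rot: [[-0.968, 0.25, 0.0], [0.25, 0.968, -0.0], [-0.0, -0.0, -1.0]]
ft_force: [0.1, -2.8, 0.2]
width: 13.1
gripper_force: 58.7
```

```bash
python3 st.py
```

```text
t11.35 ang75.53 tz-0.050 F[ 0.1 -2.8  0.2] T[-0.34  0.07 -0.05] e6 0.354 w13.1 p[541.5  93.   80.7]
```

move_arm(motion=[0,0,-0.0654,0,0,0,1,0,0,0,0,0,0,1])

```text
time_s: 11.55
tcp_pos: [541.5, 93.0, 80.7]
tool_rot: [[-0.95, 0.312, 0.0], [0.312, 0.95, -0.0], [-0.0, -0.0, -1.0]]
ft_force: [-0.7, -2.9, -0.4]
width: 13.1
gripper_force: 58.7
```

```bash
python3 st.py
```

```text
t11.55 ang71.82 tz-0.069 F[-0.7 -2.9 -0.4] T[-0.41  0.04 -0.07] e6 0.318 w13.1 p[541.5  93.   80.7]
```

move_arm(motion=[0,0,-0.0654,0,0,0,1,0,0,0,0,0,0,1])

```text
time_s: 11.75
tcp_pos: [541.5, 92.9, 80.7]
tool_rot: [[-0.928, 0.373, 0.0], [0.373, 0.928, -0.0], [-0.0, -0.0, -1.0]]
ft_force: [-0.8, -3.2, 0.5]
width: 13.3
gripper_force: 58.8
```

```bash
python3 st.py
```

```text
t11.75 ang68.12 tz-0.035 F[-0.8 -3.2  0.5] T[-0.37  0.12 -0.04] e6 0.399 w13.3 p[541.5  92.9  80.7]
```

move_arm(motion=[0,0,-0.0654,0,0,0,1,0,0,0,0,0,0,1])

```text
time_s: 11.95
tcp_pos: [541.5, 92.9, 80.7]
tool_rot: [[-0.902, 0.432, 0.0], [0.432, 0.902, -0.0], [-0.0, -0.0, -1.0]]
ft_force: [-1.6, -4.2, 1.1]
width: 13.4
gripper_force: 58.9
```

```bash
python3 st.py
```

```text
t11.95 ang64.38 tz-0.034 F[-1.6 -4.2  1.1] T[-0.49  0.14 -0.03] e6 0.396 w13.4 p[541.5  92.9  80.7]
```

move_arm(motion=[0,0,-0.0654,0,0,0,1,0,0,0,0,0,0,1])

```text
time_s: 12.15
tcp_pos: [541.5, 92.9, 80.7]
tool_rot: [[-0.872, 0.49, 0.0], [0.49, 0.872, -0.0], [-0.0, -0.0, -1.0]]
ft_force: [-2.5, -4.5, 1.6]
width: 12.9
gripper_force: 58.9
```

```bash
python3 st.py
```

```text
t12.15 ang60.65 tz0.022 F[-2.5 -4.5  1.6] T[-0.52  0.14  0.02] e6 0.396 w12.9 p[541.5  92.9  80.7]
```

move_arm(motion=[0,0,-0.0654,0,0,0,1,0,0,0,0,0,0,1])

```text
time_s: 12.35
tcp_pos: [541.5, 92.8, 80.7]
tool_rot: [[-0.838, 0.546, 0.0], [0.546, 0.838, -0.0], [-0.0, -0.0, -1.0]]
ft_force: [-1.8, -5.2, 1.6]
width: 12.7
gripper_force: 59.0
```

```bash
python3 st.py
```

```text
t12.35 ang56.90 tz0.022 F[-1.8 -5.2  1.6] T[-0.68  0.14  0.02] e6 0.331 w12.7 p[541.5  92.8  80.7]
```

move_arm(motion=[0,0,-0.0654,0,0,0,1,0,0,0,0,0,0,1])

```text
time_s: 12.55
tcp_pos: [541.5, 92.8, 80.7]
tool_rot: [[-0.8, 0.6, 0.0], [0.6, 0.8, -0.0], [-0.0, -0.0, -1.0]]
ft_force: [-1.6, -4.9, 2.3]
width: 13.4
gripper_force: 59.1
```

```bash
python3 st.py
```

```text
t12.55 ang53.16 tz-0.087 F[-1.6 -4.9  2.3] T[-0.59  0.19 -0.09] e6 0.293 w13.4 p[541.5  92.8  80.7]
```

```bash
cat > st.py <<'E'
from h import *
import sys
L=[]
for i in range(int(sys.argv[1])+1):
    if i: f=env.grab_frame('side')
    s=env.observe();R=s['tool_rot'];a=np.degrees(np.arctan2(R[1,1],R[0,1]))
    L.append([a,s['ft_torque'][2],s['effort'][5],*s['ft_force'],*s['ft_torque'][:2]])
L=np.array(L);m=L.mean(0)
print(f"t{s['time_s']:.2f} ang{m[0]:.2f} tz{m[1]:.3f} sd{L[:,1].std():.3f} e6 {m[2]:.3f} sd{L[:,2].std():.3f} F{m[3:6].round(1)} Txy{m[6:].round(2)} w{s['width']:.1f} p{s['tcp_pos'].round(1)}")
E
python3 - <<'E'
from h import *
y0=np.array([424.8,89.8]);c,s_=np.cos(.027),np.sin(.027)
for n in('top0','side0','side3'):
    f=dict(np.load(n+'.npz'));C=cloud(f);X=C[...,0]-y0[0];Y=C[...,1]-y0[1];cx=c*X+s_*Y;cy=-s_*X+c*Y;z=C[...,2]
    k=(z>58)&(z<82)&(cx>15)&(cx<85)&(abs(cy)<20)&(f['img'].min(2)>100)
    h,e=np.histogram(cx[k],bins=np.arange(14,86,2));print(n,dict((int(a),int(b)) for a,b in zip(e,h) if b), 'ztop',np.nanpercentile(z[k&(cx<40)],90).round(1))
E
```

```text
top0 {24: 8, 26: 1, 28: 9, 44: 10, 46: 10, 52: 3, 58: 3, 60: 1, 64: 12, 68: 13, 70: 12, 72: 13, 74: 1, 76: 9} ztop 74.8
side0 {22: 1, 24: 13, 26: 14, 28: 6, 42: 6, 44: 10, 46: 12, 48: 4, 50: 3, 54: 2, 58: 1, 60: 1, 64: 11, 66: 17, 68: 13, 70: 15, 72: 14, 74: 13, 76: 2} ztop 74.6
side3 {24: 2, 26: 2, 42: 6, 44: 11, 46: 13, 48: 3, 50: 3, 54: 1, 58: 2, 60: 1, 64: 12, 66: 14, 68: 16, 70: 16, 72: 15, 74: 13, 76: 1} ztop 61.2
```

move_arm(motion=[0,0,0,-0.5,-1,0,1,0,0,0,0,0,0,1,0,0,0,0,0,0,1])

```text
time_s: 12.85
tcp_pos: [541.4, 92.7, 80.7]
tool_rot: [[-0.799, 0.601, 0.001], [0.601, 0.799, 0.001], [-0.0, 0.002, -1.0]]
ft_force: [2.3, 1.6, -0.7]
width: 13.1
gripper_force: 58.8
```

```bash
python3 st.py 4
```

```text
t13.05 ang53.04 tz0.062 sd0.032 e6 0.009 sd0.009 F[ 3.   2.7 -1. ] Txy[ 0.45 -0.47] w13.5 p[541.4  92.6  80.7]
```

The foot face reads x≈24, so the bite should come about 15 mm (85–90°) from the start. I'll go to about 60° first, then in fine steps.

move_arm(motion=[0,0,-0.0654,0.2,0.4,0,1,0,0,-0.0654,0,0,0,1,0,0,-0.0654,0,0,0,1,0,0,0,0,0,0,1])

```text
time_s: 13.45
tcp_pos: [541.3, 92.6, 80.7]
tool_rot: [[-0.666, 0.746, 0.001], [0.746, 0.666, 0.0], [-0.0, 0.001, -1.0]]
ft_force: [1.5, 1.6, 0.8]
width: 13.2
gripper_force: 58.9
```

```bash
python3 st.py 3
```

```text
t13.60 ang41.82 tz-0.020 sd0.033 e6 0.152 sd0.166 F[2.1 1.8 0.9] Txy[ 0.39 -0.43] w13.3 p[541.3  92.6  80.7]
```

move_arm(motion=[0,0,-0.0654,0,0,0,1,0,0,0,0,0,0,1])

```text
time_s: 13.8
tcp_pos: [541.3, 92.5, 80.7]
tool_rot: [[-0.616, 0.788, 0.0], [0.788, 0.616, 0.0], [-0.0, 0.0, -1.0]]
ft_force: [2.2, 1.5, 1.7]
width: 13.2
gripper_force: 59.0
```

```bash
python3 st.py 3
```

```text
t13.95 ang38.09 tz0.001 sd0.032 e6 0.144 sd0.153 F[2.6 2.5 1.7] Txy[ 0.41 -0.43] w13.1 p[541.3  92.5  80.7]
```

move_arm(motion=[0,0,-0.0654,0,0,0,1,0,0,0,0,0,0,1])

```text
time_s: 14.15
tcp_pos: [541.3, 92.5, 80.7]
tool_rot: [[-0.563, 0.826, 0.0], [0.826, 0.563, 0.0], [-0.0, 0.0, -1.0]]
ft_force: [2.0, 1.5, 0.7]
width: 13.1
gripper_force: 59.2
```

```bash
python3 st.py 3
```

```text
t14.30 ang34.34 tz-0.044 sd0.030 e6 0.105 sd0.154 F[2.1 2.7 1.8] Txy[ 0.47 -0.43] w13.3 p[541.3  92.5  80.7]
```

move_arm(motion=[0,0,-0.0654,0,0,0,1,0,0,0,0,0,0,1])

```text
time_s: 14.5
tcp_pos: [541.2, 92.5, 80.7]
tool_rot: [[-0.508, 0.861, 0.0], [0.861, 0.508, 0.0], [-0.0, 0.0, -1.0]]
ft_force: [1.8, 1.9, 2.2]
width: 13.4
gripper_force: 59.3
```

```bash
python3 st.py 3
```

```text
t14.65 ang30.60 tz-0.067 sd0.038 e6 0.097 sd0.151 F[1.7 2.5 3.2] Txy[ 0.47 -0.4 ] w13.1 p[541.3  92.5  80.7]
```

move_arm(motion=[0,0,-0.0654,0,0,0,1,0,0,0,0,0,0,1])

```text
time_s: 14.85
tcp_pos: [541.2, 92.4, 80.7]
tool_rot: [[-0.451, 0.893, 0.0], [0.893, 0.451, 0.0], [-0.0, 0.0, -1.0]]
ft_force: [1.4, 2.4, 4.3]
width: 13.2
gripper_force: 59.4
```

```bash
python3 st.py 3
```

```text
t15.00 ang26.85 tz-0.085 sd0.063 e6 0.067 sd0.146 F[1.5 2.1 4.4] Txy[ 0.49 -0.37] w13.4 p[541.2  92.4  80.7]
```

move_arm(motion=[0,0,-0.0654,0,0,0,1,0,0,0,0,0,0,1])

```text
time_s: 15.2
tcp_pos: [541.1, 92.4, 80.7]
tool_rot: [[-0.392, 0.92, 0.0], [0.92, 0.392, -0.0], [-0.0, 0.0, -1.0]]
ft_force: [1.1, 3.0, 5.7]
width: 13.0
gripper_force: 59.6
```

```bash
python3 st.py 3
```

```text
t15.35 ang23.13 tz0.003 sd0.034 e6 0.125 sd0.167 F[0.8 2.4 5.2] Txy[ 0.46 -0.31] w13.3 p[541.2  92.4  80.7]
```

move_arm(motion=[0,0,-0.0654,0,0,0,1,0,0,0,0,0,0,1])

```text
time_s: 15.55
tcp_pos: [541.1, 92.4, 80.7]
tool_rot: [[-0.331, 0.944, 0.0], [0.944, 0.331, -0.0], [-0.0, 0.0, -1.0]]
ft_force: [0.3, 2.5, 5.8]
width: 13.1
gripper_force: 59.7
```

```bash
python3 st.py 3
```

```text
t15.70 ang19.38 tz-0.022 sd0.022 e6 0.105 sd0.139 F[0.7 2.2 5.7] Txy[ 0.44 -0.29] w13.0 p[541.1  92.4  80.7]
```

```bash
sed -i 's/^print.*/print(f"t{s[\x27time_s\x27]:.2f} ang{m[0]:.2f} tz{m[1]:.3f}",L[:,1].round(3),"e6",L[:,2].round(2),"F",m[3:6].round(1),s["tcp_pos"].round(1))/' st.py; python3 st.py 2
```

```text
t15.80 ang19.40 tz-0.021 [-0.015 -0.013 -0.035] e6 [-0.01 -0.01 -0.01] F [1.  1.8 5.5] [541.1  92.4  80.7]
```

move_arm(motion=[0,0,-0.0654,0,-0.2,0.4,1,0,0,0,0,0,0,1])

```text
time_s: 16.0
tcp_pos: [541.1, 92.4, 80.7]
tool_rot: [[-0.269, 0.963, 0.0], [0.963, 0.269, 0.0], [0.0, 0.0, -1.0]]
ft_force: [1.4, 3.6, 1.4]
width: 13.2
gripper_force: 59.2
```

```bash
python3 st.py 3
```

```text
t16.15 ang15.64 tz0.027 [-0.013  0.014  0.088  0.021] e6 [0.39 0.12 0.04 0.02] F [2.4 3.8 1.5] [541.1  92.4  80.7]
```

move_arm(motion=[0,0,-0.0654,0,0,0,1,0,0,0,0,0,0,1])

```text
time_s: 16.35
tcp_pos: [541.0, 92.3, 80.7]
tool_rot: [[-0.205, 0.979, -0.0], [0.979, 0.205, 0.0], [0.0, -0.0, -1.0]]
ft_force: [3.4, 4.7, 0.5]
width: 13.3
gripper_force: 59.0
```

```bash
python3 st.py 3
```

```text
t16.50 ang11.87 tz-0.037 [-0.006 -0.044 -0.052 -0.044] e6 [ 0.36  0.09 -0.04 -0.03] F [3.3 4.4 0.8] [541.   92.3  80.7]
```

move_arm(motion=[0,0,-0.0654,0,0,0,1,0,0,0,0,0,0,1])

```text
time_s: 16.7
tcp_pos: [541.0, 92.3, 80.7]
tool_rot: [[-0.141, 0.99, -0.0], [0.99, 0.141, 0.0], [0.0, -0.0, -1.0]]
ft_force: [2.3, 3.3, 0.1]
width: 13.1
gripper_force: 59.0
```

```bash
python3 st.py 3
```

```text
t16.85 ang8.15 tz-0.096 [-0.106 -0.075 -0.109 -0.094] e6 [ 0.33  0.05 -0.04 -0.06] F [ 2.5  3.7 -0. ] [541.   92.3  80.7]
```

move_arm(motion=[0,0,-0.0654,0,0,0,1,0,0,0,0,0,0,1])

```text
time_s: 17.05
tcp_pos: [541.0, 92.3, 80.7]
tool_rot: [[-0.076, 0.997, -0.0], [0.997, 0.076, 0.0], [0.0, -0.0, -1.0]]
ft_force: [3.0, 4.0, 1.0]
width: 13.5
gripper_force: 58.9
```

```bash
python3 st.py 3
```

```text
t17.20 ang4.44 tz-0.086 [-0.059 -0.065 -0.127 -0.094] e6 [ 0.29  0.02 -0.06 -0.08] F [2.8 4.1 0.9] [540.9  92.3  80.7]
```

move_arm(motion=[0,0,-0.0654,0,0,0,1,0,0,0,0,0,0,1])

```text
time_s: 17.4
tcp_pos: [540.9, 92.3, 80.7]
tool_rot: [[-0.011, 1.0, -0.0], [1.0, 0.011, 0.0], [0.0, -0.0, -1.0]]
ft_force: [2.5, 4.2, 0.7]
width: 12.9
gripper_force: 58.9
```

```bash
python3 st.py 3
```

```text
t17.55 ang0.71 tz-0.007 [-0.017  0.004 -0.006 -0.009] e6 [ 0.34  0.08  0.   -0.01] F [2.7 4.2 0.7] [540.9  92.3  80.7]
```

Sawtooth is clear: the last click was at about 2.3°, so the next ones should come near -20.2°, -42.7° and -65.2°. No bite yet. Continuing.

move_arm(motion=[0,0,-0.0654,-0.2,-0.3,0,1,0,0,0,0,0,0,1,0,0,0,0,0,0,1])

```text
time_s: 17.85
tcp_pos: [540.8, 92.3, 80.7]
tool_rot: [[0.053, 0.999, 0.0], [0.999, -0.053, 0.001], [0.001, 0.0, -1.0]]
ft_force: [3.7, 5.0, -0.4]
width: 13.1
gripper_force: 58.8
```

```bash
python3 st.py 3
```

```text
t18.00 ang-3.02 tz-0.033 [-0.047 -0.033 -0.037 -0.017] e6 [ 0.01 -0.01 -0.01 -0.01] F [ 3.3  5.5 -0.3] [540.8  92.3  80.7]
```

move_arm(motion=[0,0,-0.0654,0,0,0,1,0,0,0,0,0,0,1,0,0,0,0,0,0,1])

```text
time_s: 18.3
tcp_pos: [540.8, 92.3, 80.7]
tool_rot: [[0.118, 0.993, -0.0], [0.993, -0.118, 0.001], [0.001, -0.0, -1.0]]
ft_force: [3.8, 5.6, 0.3]
width: 12.9
gripper_force: 58.9
```

```bash
python3 st.py 3
```

```text
t18.45 ang-6.75 tz0.101 [0.106 0.097 0.091 0.112] e6 [0.1  0.09 0.08 0.08] F [ 3.4  5.8 -0.1] [540.8  92.3  80.7]
```

move_arm(motion=[0,0,-0.0654,0,0,0,1,0,0,0,0,0,0,1,0,0,0,0,0,0,1])

```text
time_s: 18.75
tcp_pos: [540.8, 92.3, 80.7]
tool_rot: [[0.182, 0.983, -0.0], [0.983, -0.182, 0.001], [0.001, -0.0, -1.0]]
ft_force: [1.7, 6.3, -0.2]
width: 13.1
gripper_force: 58.9
```

```bash
python3 st.py 3
```

```text
t18.90 ang-10.50 tz0.065 [0.028 0.085 0.058 0.089] e6 [0.08 0.07 0.06 0.06] F [ 2.8  5.5 -0.2] [540.8  92.3  80.7]
```

move_arm(motion=[0,0,-0.0654,0,0,0,1,0,0,0,0,0,0,1,0,0,0,0,0,0,1])

```text
time_s: 19.2
tcp_pos: [540.7, 92.3, 80.7]
tool_rot: [[0.246, 0.969, -0.0], [0.969, -0.246, 0.001], [0.001, -0.0, -1.0]]
ft_force: [2.7, 5.7, 0.7]
width: 13.3
gripper_force: 58.9
```

```bash
python3 st.py 3
```

```text
t19.35 ang-14.25 tz0.059 [0.016 0.057 0.071 0.094] e6 [0.08 0.06 0.06 0.06] F [2.7 5.4 0.4] [540.7  92.3  80.7]
```

move_arm(motion=[0,0,-0.0654,0,0,0,1,0,0,0,0,0,0,1,0,0,0,0,0,0,1])

```text
time_s: 19.65
tcp_pos: [540.7, 92.3, 80.7]
tool_rot: [[0.309, 0.951, -0.0], [0.951, -0.309, 0.001], [0.001, -0.0, -1.0]]
ft_force: [3.2, 4.6, 0.1]
width: 12.7
gripper_force: 58.9
```

```bash
python3 st.py 3
python3 - <<'E'
from h import *
y0=np.array([424.8,89.8]);c,s_=np.cos(.027),np.sin(.027)
f=grab('side');i=f['img'][230:310,260:390];cv2.imwrite('pics/s5.png',cv2.resize(i,None,fx=5,fy=5,interpolation=cv2.INTER_CUBIC)[:,:,::-1])
E
```

```text
t19.80 ang-18.00 tz0.058 [0.029 0.07  0.084 0.049] e6 [0.07 0.05 0.05 0.05] F [2.9 5.  0.2] [540.7  92.3  80.7]
```

View pics/s5.png

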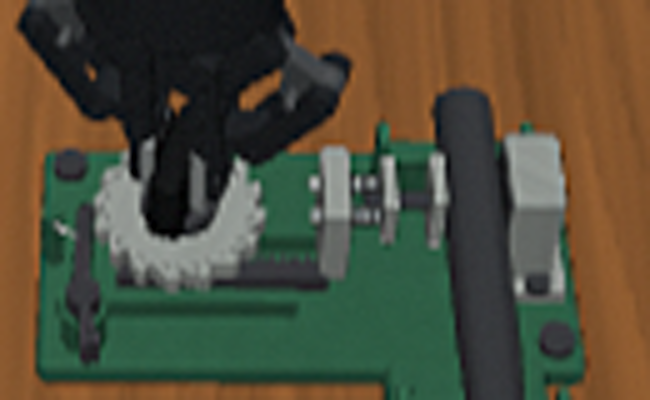

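Picture: the foot is against the handle, which has rolled to the rear jaw. The settled torque steps up by 0.1 N m between -3° and -6.8°, then grows as the 20 N/rad spring would. That is the bite, at about -5° (15.5 mm, as the foot measurement predicted). The two clicks to make are near -20° and -43°, and the third, to be avoided, is near -65°.

move_arm(motion=[0,0,-0.0654,0,0,0,1,0,0,0,0,0,0,1,0,0,0,0,0,0,1])

```text
time_s: 20.15
tcp_pos: [540.7, 92.4, 80.7]
tool_rot: [[0.37, 0.929, -0.0], [0.929, -0.37, 0.001], [0.0, -0.001, -1.0]]
ft_force: [3.4, 5.5, 0.8]
width: 12.9
gripper_force: 59.0
```

```bash
python3 st.py 2
```

```text
t20.25 ang-21.73 tz0.152 [0.167 0.11  0.178] e6 [0.14 0.13 0.12] F [2.6 5.9 1. ] [540.7  92.3  80.7]
```

move_arm(motion=[0,0,-0.0654,0,0,0,1,0,0,0,0,0,0,1,0,0,0,0,0,0,1])

```text
time_s: 20.55
tcp_pos: [540.7, 92.3, 80.7]
tool_rot: [[0.43, 0.903, -0.0], [0.903, -0.43, 0.001], [0.0, -0.001, -1.0]]
ft_force: [2.6, 5.0, 0.4]
width: 13.2
gripper_force: 59.0
```

```bash
python3 st.py 2
```

```text
t20.65 ang-25.47 tz0.131 [0.137 0.13  0.127] e6 [0.16 0.14 0.14] F [2.5 5.6 0.4] [540.6  92.4  80.7]
```

move_arm(motion=[0,0,-0.0654,0,0,0,1,0,0,0,0,0,0,1,0,0,0,0,0,0,1])

```text
time_s: 20.95
tcp_pos: [540.6, 92.4, 80.7]
tool_rot: [[0.488, 0.873, -0.001], [0.873, -0.488, 0.001], [0.0, -0.001, -1.0]]
ft_force: [1.9, 6.5, 1.5]
width: 13.1
gripper_force: 59.0
```

```bash
python3 st.py 2
```

```text
t21.05 ang-29.21 tz0.147 [0.131 0.155 0.155] e6 [0.18 0.16 0.16] F [2.2 5.7 0.9] [540.6  92.4  80.7]
```

move_arm(motion=[0,0,-0.0654,0,0,0,1,0,0,0,0,0,0,1,0,0,0,0,0,0,1])

```text
time_s: 21.35
tcp_pos: [540.6, 92.4, 80.7]
tool_rot: [[0.544, 0.839, -0.001], [0.839, -0.544, 0.001], [0.0, -0.001, -1.0]]
ft_force: [1.9, 5.4, 1.5]
width: 13.0
gripper_force: 59.0
```

```bash
python3 st.py 2
```

```text
t21.45 ang-32.96 tz0.146 [0.163 0.132 0.142] e6 [0.16 0.15 0.14] F [2.  5.6 1.1] [540.5  92.4  80.7]
```

move_arm(motion=[0,0,-0.0654,0,0,0,1,0,0,0,0,0,0,1,0,0,0,0,0,0,1])

```text
time_s: 21.75
tcp_pos: [540.5, 92.4, 80.7]
tool_rot: [[0.598, 0.802, -0.001], [0.802, -0.598, 0.001], [0.0, -0.001, -1.0]]
ft_force: [2.2, 6.1, 1.1]
width: 12.8
gripper_force: 59.0
```

```bash
python3 st.py 2
```

```text
t21.85 ang-36.71 tz0.101 [0.081 0.142 0.079] e6 [0.15 0.14 0.13] F [1.5 6.  0.9] [540.5  92.4  80.7]
```

move_arm(motion=[0,0,-0.0654,0,0,0,1,0,0,0,0,0,0,1,0,0,0,0,0,0,1])

```text
time_s: 22.15
tcp_pos: [540.5, 92.4, 80.7]
tool_rot: [[0.649, 0.761, -0.001], [0.761, -0.649, 0.001], [-0.0, -0.001, -1.0]]
ft_force: [2.4, 6.6, 1.9]
width: 13.1
gripper_force: 59.1
```

```bash
python3 st.py 2
```

```text
t22.25 ang-40.46 tz0.115 [0.137 0.124 0.085] e6 [0.14 0.13 0.12] F [2.4 6.4 1.2] [540.5  92.4  80.7]
```

move_arm(motion=[0,0,-0.0654,0,0,0,1,0,0,0,0,0,0,1,0,0,0,0,0,0,1])

```text
time_s: 22.55
tcp_pos: [540.5, 92.5, 80.7]
tool_rot: [[0.697, 0.717, -0.001], [0.717, -0.697, 0.001], [-0.0, -0.001, -1.0]]
ft_force: [2.0, 6.1, 0.0]
width: 13.1
gripper_force: 59.1
```

```bash
python3 st.py 3
```

```text
t22.70 ang-44.19 tz0.225 [0.247 0.209 0.246 0.197] e6 [0.22 0.21 0.2  0.2 ] F [2.  6.  0.9] [540.5  92.5  80.7]
```

move_arm(motion=[0,0,-0.0654,0,0,0,1,0,0,0,0,0,0,1,0,0,0,0,0,0,1])

```text
time_s: 23.0
tcp_pos: [540.4, 92.5, 80.7]
tool_rot: [[0.742, 0.67, -0.001], [0.67, -0.742, 0.001], [-0.0, -0.001, -1.0]]
ft_force: [0.8, 6.5, 1.8]
width: 13.1
gripper_force: 59.2
```

```bash
python3 st.py 3
```

```text
t23.15 ang-47.94 tz0.233 [0.228 0.238 0.239 0.228] e6 [0.24 0.22 0.22 0.22] F [1.8 6.2 1.5] [540.4  92.5  80.7]
```

Second click felt (torque 0.12→0.20 between -40.5° and -44.2°). I'll ease back on to the pawl, then let go and rise.

move_arm(motion=[0,0,0.04,0,-0.3,0,1,0,0,0.04,0,0,0,1,0,0,0,0,0,0,1])

```text
time_s: 23.45
tcp_pos: [540.5, 92.4, 80.7]
tool_rot: [[0.686, 0.727, -0.001], [0.727, -0.686, 0.001], [0.0, -0.001, -1.0]]
ft_force: [2.2, 6.8, 0.7]
width: 13.5
gripper_force: 59.1
```

```bash
python3 st.py 2
```

```text
t23.55 ang-43.35 tz0.141 [0.131 0.131 0.162] e6 [-0.1   0.08  0.13] F [1.9 7.3 0.6] [540.5  92.4  80.7]
```

move_arm(motion=[0,0,0,0,0,0,0.8,0,0,0,0,0,0,0.6,0,0,0,0,0,0,0.6,0,0,0,0,0,0,0.6,0,0,0,0,0,5,0.6,0,0,0,0,0,15,0.6,0,0,0,0,0,30,0.6,0,0,0,0,0,40,0.6,0,0,0,0,0,40,0.6,0,0,0,0,0,20,0.6])

```text
time_s: 24.55
tcp_pos: [542.7, 91.5, 236.8]
tool_rot: [[0.689, 0.724, 0.008], [0.724, -0.689, -0.001], [0.005, 0.006, -1.0]]
ft_force: [0.3, 0.0, -0.6]
width: 34.2
gripper_force: 0.0
```

Run:
```python
from h import *
s=env.observe();print(s['time_s'],s['tcp_pos'],s['width'],s['ft_force'])
f=grab('side');i=f['img'][180:380,220:440];cv2.imwrite('pics/s6.png',cv2.resize(i,None,fx=3,fy=3,interpolation=cv2.INTER_CUBIC)[:,:,::-1])
C=cloud(f);x,y,z=C[...,0],C[...,1],C[...,2]
k=C[(z>86)&(z<96)&(x>505)&(x<580)&(y>55)&(y<135)];print(len(k),cv2.minAreaRect(k[:,:2].astype(np.float32)))
```

```text
24.55 [542.74887386  91.53704851 236.83823871] 34.23306331080925 [ 0.31641774  0.0275807  -0.64934036]
146 ((540.5669555664062, 94.65029907226562), (45.53851318359375, 15.634672164916992), 46.1636962890625)
```

View pics/s6.png

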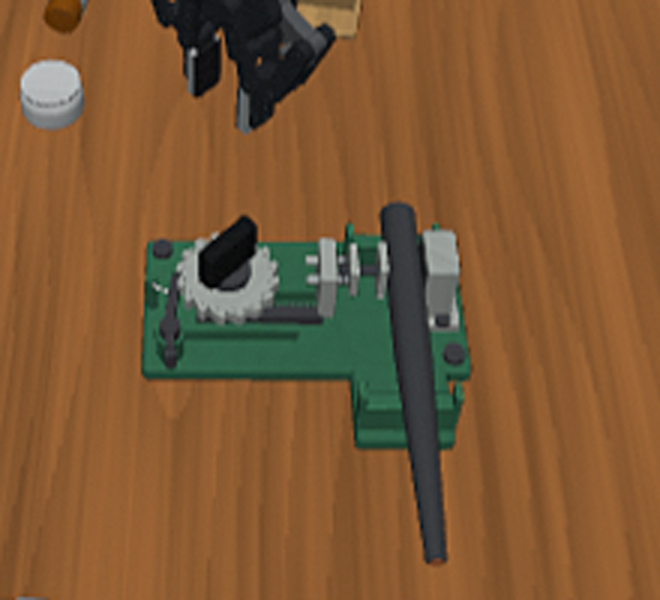

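Picture: the knob is at about (228,250), held at 46° by the pawl, which is the second tooth (not run back). The mandrel is clamped on both saddles and the gripper is clear. I'm handing in.

```bash
python3 -c "
from bench import env
print(env.hand_in())"
```

```text
the job is handed in; nothing more can be done
None
```

I laid the mandrel on both saddles and clamped it two clicks past the felt bite. The pawl is holding it, I never touched the mallet, handpiece or tin, and I handed the job in at about 25 s of the 72 s allowed; no verdict came back.

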